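Find the sheet weight that still grips

TASK

Of the three alike sheet weights on the sketch pad only one still has a sole that bites; the other two soles have gone glazed and slippery, which shows only in how hard a weight drags over the paper for the force that holds it down (the weights are not equally heavy, so press a little). Drag them over the pad, pressing lightly, to find out; then lay the good one along the top edge of the sheet on the sloped drawing board, where it must stay put, and lay the other two flat on their soles in the orange tray. Never press a weight hard on the pad or the drawing board, never let one slide off down the drawing board, and leave the other things on the table alone.

Things in the scene. Friction and masses are not known exactly. Their poses are not given: they have to be found in the camera images.
- weight_a_center (a point): centre of one of three alike sheet weights: navy die-cast bar with a brass strip on top, on a 10 mm dark foam-rubber sole. 100 mm long (its x), 44 mm wide (y, upright sides: grip here), 50 mm high (z, up). The point is half-way up, 25 mm above the sole's face. 0.18 to 0.48 kg, each different
- weight_b_center (a point): as weight_a_center, for the second weight. The letters say nothing about soles or places. Friction of a sole on paper or anything else: good one 0.67 to 0.93, glazed ones 0.13 to 0.21
- weight_c_center (a point): as weight_a_center, for the third weight. A sole yields by 0.25 mm per newton, up to 5 mm
- pad_face (a point): centre of the upper face of the fixed white sketch pad, 240 mm (x) by 320 mm (y), 12 mm thick. The weights start on it, soles down, in a row along its y about 105 mm apart, long axes roughly along its x, within 35 mm of its middle line. Pressing a weight on it with over 20 N spoils the paper; 5 to 15 N is a good light press
- pad: the sketch pad as a whole; origin at the centre of its underside, axes as pad_face
- sheet_top (a point): middle of the top edge of the paper sheet on the sloped drawing board (fixed), on the board's face: x points up the slope, y along the sheet's edge, z square out of the face. Slope 25 degrees, rising away from the robot. Face 250 mm wide (y), from 95 mm above to 235 mm below this point. Over 20 N spoils the drawing
- drawing_board: the drawing board as a whole: plywood panel on a wooden frame, 310 mm (x) by 250 mm (y), up to 160 mm high; a wooden lip stands 12 mm proud of the face along its low edge, towards the robot; origin at the centre of its underside
- tray_floor (a point): centre of the inner floor of the fixed open orange tray for weights that need new soles: floor 4 mm above the table, inside 252 mm (x) by 122 mm (y), rim 32 mm above the table; two weights fit end to end along its x
- pencil: red pencil lying across the far end of the sketch pad, 175 mm long (y), 8 mm thick, loose; leave it
- mug: white mug, 82 mm wide, 92 mm high, loose, left beyond the drawing board or tray; leave it; origin under its centre
- phone: black phone lying flat beyond the pad, 154 x 74 x 9 mm, loose; leave it
- pencil_pack: flat pack of coloured pencils beyond the pad, 190 x 100 x 17 mm, loose; leave it
- spray: green fixative spray can, 52 mm wide, 184 mm high, on the right, loose; leave it
Mind the look-alikes: they are no part of the job. What is shaped like the part that bears weight_c_center but green or turquoise is not meant.

How it is judged:
On the way:
1. a weight is dragged over the sketch pad, in contact with it, to 15 mm or more from where it began (((contact force between weight_a and pad above 1.5 N and distance of weight_a_center from where it was at the start of the episode above 0.015 m and linear speed of weight_a above 0.003 m/s) or (contact force between weight_b and pad above 1.5 N and distance of weight_b_center from where it was at the start of the episode above 0.015 m and linear speed of weight_b above 0.003 m/s) or (contact force between weight_c and pad above 1.5 N and distance of weight_c_center from where it was at the start of the episode above 0.015 m and linear speed of weight_c above 0.003 m/s))), for 0.15 s.
At the end, for the whole second after the job is handed in: One weight rests by its own grip along the sheet's top edge on the slope (25 mm up or down, 50 mm sideways, 0.25 rad), the other two on the tray's floor (100 mm, 45 mm of its centre); all flat on their soles (4 mm, 0.1 rad), released and at rest ((((x of weight_a_center in the frame of sheet_top between -0.025 and 0.025 m and y of weight_a_center in the frame of sheet_top between -0.05 and 0.05 m and z of weight_a_center in the frame of sheet_top between 0.021 and 0.029 m and angle between the z axis of weight_a_center and the z axis of sheet_top, either way round below 0.1 rad and linear speed of weight_a below 0.01 m/s and angle between the x axis of weight_a_center and the y axis of sheet_top, either way round below 0.25 rad) and (x of weight_b_center in the frame of tray_floor between -0.1 and 0.1 m and y of weight_b_center in the frame of tray_floor between -0.045 and 0.045 m and z of weight_b_center in the frame of tray_floor between 0.021 and 0.029 m and angle between the z axis of weight_b_center and the z axis of tray_floor, either way round below 0.1 rad and linear speed of weight_b below 0.01 m/s) and (x of weight_c_center in the frame of tray_floor between -0.1 and 0.1 m and y of weight_c_center in the frame of tray_floor between -0.045 and 0.045 m and z of weight_c_center in the frame of tray_floor between 0.021 and 0.029 m and angle between the z axis of weight_c_center and the z axis of tray_floor, either way round below 0.1 rad and linear speed of weight_c below 0.01 m/s)) or ((x of weight_b_center in the frame of sheet_top between -0.025 and 0.025 m and y of weight_b_center in the frame of sheet_top between -0.05 and 0.05 m and z of weight_b_center in the frame of sheet_top between 0.021 and 0.029 m and angle between the z axis of weight_b_center and the z axis of sheet_top, either way round below 0.1 rad and linear speed of weight_b below 0.01 m/s and angle between the x axis of weight_b_center and the y axis of sheet_top, either way round below 0.25 rad) and (x of weight_a_center in the frame of tray_floor between -0.1 and 0.1 m and y of weight_a_center in the frame of tray_floor between -0.045 and 0.045 m and z of weight_a_center in the frame of tray_floor between 0.021 and 0.029 m and angle between the z axis of weight_a_center and the z axis of tray_floor, either way round below 0.1 rad and linear speed of weight_a below 0.01 m/s) and (x of weight_c_center in the frame of tray_floor between -0.1 and 0.1 m and y of weight_c_center in the frame of tray_floor between -0.045 and 0.045 m and z of weight_c_center in the frame of tray_floor between 0.021 and 0.029 m and angle between the z axis of weight_c_center and the z axis of tray_floor, either way round below 0.1 rad and linear speed of weight_c below 0.01 m/s)) or ((x of weight_c_center in the frame of sheet_top between -0.025 and 0.025 m and y of weight_c_center in the frame of sheet_top between -0.05 and 0.05 m and z of weight_c_center in the frame of sheet_top between 0.021 and 0.029 m and angle between the z axis of weight_c_center and the z axis of sheet_top, either way round below 0.1 rad and linear speed of weight_c below 0.01 m/s and angle between the x axis of weight_c_center and the y axis of sheet_top, either way round below 0.25 rad) and (x of weight_a_center in the frame of tray_floor between -0.1 and 0.1 m and y of weight_a_center in the frame of tray_floor between -0.045 and 0.045 m and z of weight_a_center in the frame of tray_floor between 0.021 and 0.029 m and angle between the z axis of weight_a_center and the z axis of tray_floor, either way round below 0.1 rad and linear speed of weight_a below 0.01 m/s) and (x of weight_b_center in the frame of tray_floor between -0.1 and 0.1 m and y of weight_b_center in the frame of tray_floor between -0.045 and 0.045 m and z of weight_b_center in the frame of tray_floor between 0.021 and 0.029 m and angle between the z axis of weight_b_center and the z axis of tray_floor, either way round below 0.1 rad and linear speed of weight_b below 0.01 m/s)))); the robot touches nothing.
It fails at once if a weight is pressed on the sketch pad or the drawing board with more than 20 N (contact force between any of weight_a, weight_b, weight_c and pad above 20 N or contact force between any of weight_a, weight_b, weight_c and drawing_board above 20 N).
It fails at once if a weight slides down the drawing board (or is put down) more than 80 mm below the sheet's top edge ((contact force between weight_a and drawing_board above 0.2 N and x of weight_a_center in the frame of sheet_top below -0.08 m) or (contact force between weight_b and drawing_board above 0.2 N and x of weight_b_center in the frame of sheet_top below -0.08 m) or (contact force between weight_c and drawing_board above 0.2 N and x of weight_c_center in the frame of sheet_top below -0.08 m)).
It fails at once if another loose thing (pencil, mug, phone, pencil pack, spray can) is moved by more than 25 mm (distance of any of pencil, mug, phone, pencil_pack, spray from where it was at the start of the episode above 0.025 m).
It also fails if it takes over 72 s, if anything falls off the work surface, if the arm or the gripper's body presses on something with over 40 N, if the wrist force passes 120 N, or if a joint passes its speed limit or range.

ROBOT

A 7-joint arm with a two-finger parallel gripper is mounted at the origin on the work surface. World frame = base frame: x ahead of the robot, y to its left, z up, the work surface at z = 0. Lengths are in m, angles in rad, forces in N, time in s.
With the tool pointing down it reaches from about 0.425 to 0.95 m from the base axis. Payload 4.7 kg.
Tool frame: the origin (TCP) lies on the centre line of the jaws, within the pads' length; the fingertips stand robot.nose_length ahead of it and the grasp point (between the pads) lies 8 mm behind it (robot.nose_length is the distance from the TCP to the fingertips, in m); z points along the fingers, y is the line along which they close (so a half turn about z gives the same grasp; the last joint's range is limited). The gripper opens to 85 mm and grips with 20 to 120 N. Pads are 22 mm wide; open, the fingers measure 114 mm over their backs; the gripper's body (76 mm by 85 mm) begins 54 mm behind the grasp point. The pads swing forward as they close: fully open they stand 13 mm farther back than shut.
Start: joints at [1.254, 0.469, -0.049, 1.532, 0.024, 1.141, -0.082], TCP at [0.192, -0.647, 0.216] pointing down, gripper open.
Joint ranges: [-2.59, 2.59], [-0.33, 1.99], [-1.39, 1.29], [0.1, 2.45], [-1.04, 4.18], [0.21, 1.99], [-2.66, 2.66]. Speed limits (rad/s): [2.57, 2.57, 3.14, 3.14, 3.14, 3.14, 3.14].

INTERFACE

Orientations are given as [roll, pitch, yaw] about the fixed x, y, z axes, in that order (R = Rz(yaw) Ry(pitch) Rx(roll)).
In Python, from plant import robot gives the robot as it stands. Calls block until the motion is done:
- robot.goto(position, orientation): joint-space move of the TCP to a pose.
- robot.move_straight(position, vel=0.15, attitude=None, contact_N=None): straight line of the TCP; attitude=None keeps the orientation; vel is the mean speed in m/s. With contact_N (N) it stops when the force on the tool has changed by that much, and returns True; else False.
- robot.move_joints(angles): joint-space move.
- robot.grip(opening, strength=None): opening from 0.0 (shut) to 1.0 (fully open); strength is the grip in N (None keeps the last); returns when the fingers have stopped.
- robot.sleep(seconds).
- robot.inverse_kinematics(position, orientation): joint angles nearest the present ones, or None.
- robot.sense(): the state.
- robot.grab_frame(name): name is "scene" or "top" or "wrist"; returns a dict with "image" (480x640x3 uint8, red, green, blue), "range_z" (480x640 float32, m along the optical axis (not along the pixel's ray), 0 where there is no reading), "fx", "fy", "cx", "cy" (pixels), "dist_coeffs" ([k1, k2, p1, p2, k3] as OpenCV has them; the pictures are not rectified), "R" (3x3) and "t" (3): a world point X has camera coordinates R X + t. Camera axes: x right, y down, z forward; pixel columns grow to the right and rows downward; lengths in m; the calibration is good to about 2 mm. A picture is of the moment at which its call begins.
A pose or a line that the arm cannot do raises robot.IKError and nothing moves.
- robot.close_job(): hands the job in; it is judged then, once.
The state is a dict: "t": time; "joint_pos": joint angles; "joint_velocities": joint speeds; "effort": joint torques, N m; "tcp_pos": TCP position; "tcp_rot": TCP orientation; "wrist_force": force on the tool from outside, world axes, zero at the start; "torque": the same for the moment, N m; "opening": opening from 0.0 (shut) to 1.0 (fully open); "gripper_force": force on a finger pad.
Only numpy, scipy, OpenCV 4.12 (cv2) and the standard library are available. Lean on these libraries where they do the work, as an engineer would, in place of code of your own. Each camera call takes 0.05 s, during which the arm holds its last target. There are 200 camera calls.

## Working session

There is one attempt and no reset: what is moved stays moved. The work goes in short steps, each a Python script; the robot and the scene stay as the last script left them, time stands still between calls to the robot, and variables do not carry over. Pictures are saved under pics/ and viewed, at most 10 in all, crops included, and the job is handed in when it is done.

```bash
mkdir -p pics; ls; cat > h.py <<'E'
import numpy as np, cv2, pickle
from plant import robot
def save(f,n):
    cv2.imwrite(f'pics/{n}.png',f['image'][:,:,::-1])
    pickle.dump(f,open(f'pics/{n}.pkl','wb'))
def cloud(f):
    K=np.array([[f['fx'],0,f['cx']],[0,f['fy'],f['cy']],[0,0,1]]);h,w=f['range_z'].shape
    u,v=np.meshgrid(np.arange(w),np.arange(h))
    p=cv2.undistortPoints(np.stack([u,v],-1).reshape(-1,1,2).astype(np.float64),K,np.array(f['dist_coeffs'],float)).reshape(h,w,2)
    z=f['range_z'][...,None]
    X=np.concatenate([p*z,z],-1)
    return (X-np.array(f['t']))@np.array(f['R'])
E
python3 - <<'E'
from h import *
for n in('top','scene'): 
    f=robot.grab_frame(n); save(f,n); print(f['t'],f['R'])
s=robot.sense(); print(s['t'],s['wrist_force'],s['tcp_rot'],robot.nose_length)
E
```

```text
pics
[-0.12496224  0.56319646  1.20808528] [[-1.07702713e-02 -9.99941543e-01 -9.54398429e-04]
 [-9.86003947e-01  1.07789464e-02 -1.66373165e-01]
 [ 1.66373727e-01 -8.50843519e-04 -9.86062401e-01]]
[ 0.0872589  -0.19769047  1.770779  ] [[ 0.02613808  0.99939326  0.02301968]
 [ 0.5611723   0.0043878  -0.82768738]
 [-0.82728619  0.03455216 -0.56071713]]
0.1 [-0.80745369  0.24184402 -0.74156936] [-3.13986674e+00  7.12876944e-05  2.87787424e-01] 0.011
```

View pics/top.png

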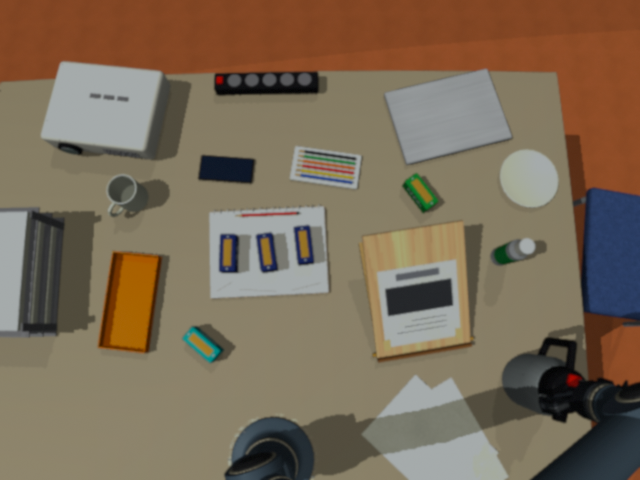

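View pics/scene.png

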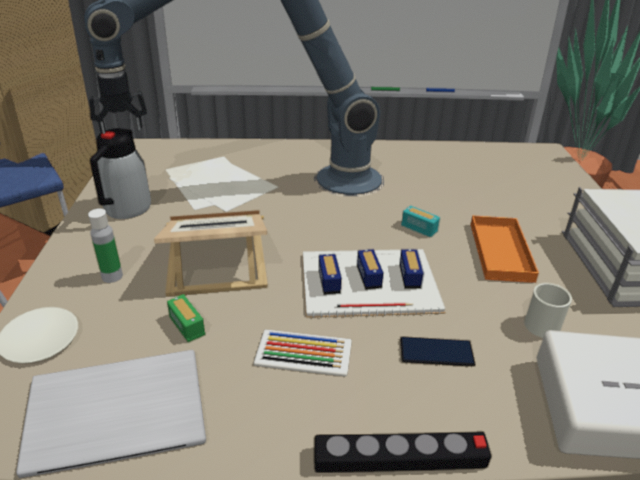

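The top view shows the three navy weights at px (229,253), (266,252) and (304,244). The look-alikes are green at (421,193) and turquoise at (203,343), and neither is meant. The board is at (418,290), the tray at (131,302) and the pencil at (268,214). The scene view agrees: the weights are at (330,273), (370,268) and (411,268).

```bash
python3 - <<'E'
from h import *
f=pickle.load(open('pics/top.pkl','rb')); X=cloud(f); im=f['image'].astype(int)
cv2.imwrite('pics/crop.png',cv2.resize(f['image'][195:310,195:480,::-1],None,fx=2.8,fy=2.8,interpolation=cv2.INTER_CUBIC))
print('table z',np.median(X[400,300:350,2]),X[330,300])
def rect(m):
    P=X[m][:,:2].astype(np.float32); r=cv2.minAreaRect(P); return np.round(r[0],4),np.round(r[1],4),round(r[2],1),len(P)
vv,uu=np.mgrid[:480,:640]
box=lambda a,b,c,d:(uu>=a)&(uu<=c)&(vv>=b)&(vv<=d)
for n,b in dict(w1=(215,225,242,280),w2=(252,225,280,280),w3=(290,215,318,272)).items():
    m=box(*b)&(X[...,2]>0.05)&(X[...,2]<.075); print(n,rect(m),'z',np.percentile(X[m][:,2],[5,50,95]))
m=box(200,195,340,305)&(X[...,2]>.008)&(X[...,2]<.016); print('pad',rect(m),np.median(X[m][:,2]))
m=box(95,245,165,358)&(X[...,2]>.024)&(X[...,2]<.04)&(im[...,0]>im[...,2]+80); print('tray rim',rect(m))
m=box(95,245,165,358)&(X[...,2]<.012)&(im[...,0]>im[...,2]+80); print('tray floor',rect(m),np.median(X[m][:,2]))
# board
m=box(368,230,465,350)&(X[...,2]>.02)
P=X[m]; c=np.median(P,0); 
for _ in range(5):
    c=P.mean(0); n=np.linalg.svd(P-c,full_matrices=False)[2][2]; n*=np.sign(n[2]); d=(P-c)@n; P=P[abs(d)<max(.003,d.std())]
print('plane',c,n,'slope',np.degrees(np.arccos(n[2])),'res',d.std())
mb=box(350,215,480,360)&(abs((X-c)@n)<.006)&(X[...,2]>.015)
xd=np.array([0,0,1.])-n*n[2]; xd/=np.linalg.norm(xd); yd=np.cross(n,xd)
def pr(m):
    Q=X[m]-c; q=np.stack([Q@xd,Q@yd],1).astype(np.float32); r=cv2.minAreaRect(q); return r
r=pr(mb); print('board',r, 'heights',X[mb][:,2].min(),X[mb][:,2].max())
sat=im.max(-1)-im.min(-1)
wh=mb&(sat<40)&box(375,255,465,350); 
wh=cv2.morphologyEx(wh.astype(np.uint8),cv2.MORPH_OPEN,np.ones((3,3)))>0
r2=pr(wh); print('sheet',r2)
pts=cv2.boxPoints(r2); print(pts)
print('xd',xd,'yd',yd)
for nme,p in dict(pencil=(268,214),green=(421,193),turq=(203,343),can=(528,246),phone=(226,170)).items(): print(nme,X[p[1],p[0]])
E
```

```text
table z 0.0005866431388123848 [ 0.33011942 -0.07323443  0.00281269]
w1 (array([0.5323, 0.113 ]), array([0.046 , 0.0983]), 89.5, 661) z [0.05709051 0.06180787 0.06580065]
w2 (array([0.5347, 0.013 ]), array([0.0999, 0.0444]), 7.8, 654) z [0.05658992 0.0619224  0.06569865]
w3 (array([ 0.5541, -0.0844]), array([0.1013, 0.0445]), 6.1, 640) z [0.05680655 0.06178487 0.0663061 ]
pad (array([0.5435, 0.0125]), array([0.3297, 0.2644]), 88.0, 6785) 0.012233418105628762
tray rim (array([0.4086, 0.3825]), array([0.1327, 0.2593]), 83.9, 531)
tray floor (array([0.4078, 0.3976]), array([0.1339, 0.2595]), 83.9, 3829) 0.004460364778135609
plane [ 0.42748114 -0.37483581  0.09181641] [-0.41435477 -0.06197246  0.90800305] slope 24.769169557243853 res 0.0015262856890819816
board ((-0.006762221455574036, 0.0019411742687225342), (0.2682406008243561, 0.3397439122200012), 89.92210388183594) heights 0.015257559214664 0.1636836586444866
sheet ((-0.03926616162061691, -0.0002874508500099182), (0.20379826426506042, 0.21596963703632355), 89.9114761352539)
[[-0.14740829 -0.10201962]
 [ 0.06856109 -0.1023533 ]
 [ 0.06887597  0.10144472]
 [-0.14709342  0.1017784 ]]
xd [0.89801461 0.13431044 0.41896355] yd [-0.14791849  0.98899956  0.        ]
pencil [0.64202728 0.01180583 0.02150686]
green [ 0.68893253 -0.40157659  0.05036945]
turq [0.29969692 0.17268084 0.05358862]
can [ 0.52113973 -0.62354125  0.18394386]
phone [0.77334133 0.1328424  0.00732339]
```

View pics/crop.png

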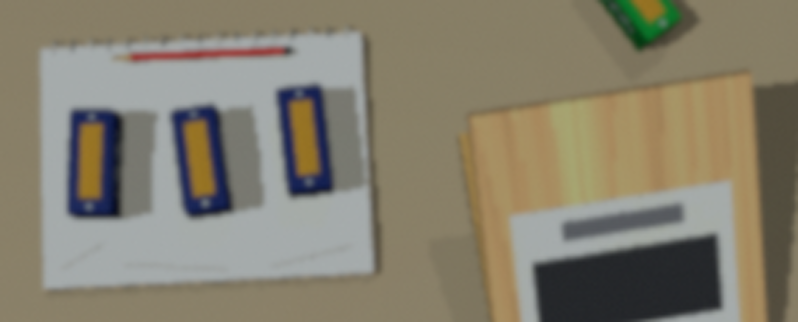

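The crop confirms the choice: three navy bars with brass strips on the white pad, at crop px (95,160), (202,160) and (305,140). The green one at (645,15) is off the pad and is a look-alike. The sizes come out at 100 × 44 mm with tops at z ≈ 0.062, as described. Next I check the tray centre and the reach.

```bash
cat >> h.py <<'E'
from scipy.spatial.transform import Rotation as Rn
W=[(.5323,.113,np.radians(-.5)),(.5347,.013,np.radians(7.8)),(.5541,-.0844,np.radians(6.1))]
ST=np.array([.4859,-.3651,.119]); n=np.array([-.4175,-.0624,.9065]); n/=np.linalg.norm(n)
xd=np.array([0,0,1.])-n*n[2]; xd/=np.linalg.norm(xd); yd=np.cross(n,xd)
TY=np.radians(-6.1)
def down(yaw): return [np.pi,0,yaw]
def board(s): return list(Rn.from_matrix(np.stack([s*yd,s*xd,-n],1)).as_euler('xyz'))
E
python3 - <<'E'
from h import *
for nm in('top','scene'):
    f=pickle.load(open(f'pics/{nm}.pkl','rb')); im=f['image'].astype(int)
    m=((im[...,0]>im[...,2]+80)&(im[...,0]>im[...,1]+40)).astype(np.uint8)
    k=np.zeros_like(m); 
    if nm=='top': k[245:358,95:165]=1
    else: k[210:285,462:545]=1
    v,u=np.nonzero(m&k)
    K=np.array([[f['fx'],0,f['cx']],[0,f['fy'],f['cy']],[0,0,1]]);R=np.array(f['R']);C=-R.T@np.array(f['t'])
    p=cv2.undistortPoints(np.stack([u,v],-1)[:,None].astype(float),K,np.array(f['dist_coeffs'],float))[:,0]
    d=np.c_[p,np.ones(len(p))]@R
    for z in(.032,0):
        Q=C+d*((z-C[2])/d[:,2])[:,None]; print(nm,z,C.round(2),cv2.minAreaRect(Q[:,:2].astype(np.float32)))
q=robot.inverse_kinematics
for w in W: print(q([w[0],w[1],.033],down(w[2])) ,q([w[0],w[1],.033],down(w[2]+np.pi)))
for s in(1,-1): print('board',s,board(s),q(ST+n*.02,board(s)),q(ST+n*.15,board(s)))
for x,y in((.464,.3765),(.353,.3885)):print('tray',q([x,y,.025],down(TY)),q([x,y,.2],down(TY)))
E
```

```text
top 0.032 [ 0.35 -0.13  1.28] ((0.40869659185409546, 0.3818679749965668), (0.13267752528190613, 0.259320467710495), 84.12274932861328)
top 0 [ 0.35 -0.13  1.28] ((0.41011983156204224, 0.39494216442108154), (0.13606637716293335, 0.26594412326812744), 84.12274932861328)
scene 0.032 [ 1.57 -0.15  0.83] ((0.4273568093776703, 0.37473249435424805), (0.13951106369495392, 0.2967783808708191), 84.1376724243164)
scene 0 [ 1.57 -0.15  0.83] ((0.3812345862388611, 0.3957468867301941), (0.14512471854686737, 0.30872011184692383), 84.13764953613281)
[ 0.09286147  0.54242746 -0.49177891  1.98122302  0.3837114   0.70905381
 -2.21412895] [ 0.30277974  0.62790124 -0.78497629  1.9697509   0.61783054  0.7991861
  0.72484031]
[ 0.25093605  0.52325453 -0.45425753  2.00431581  0.35174406  0.68983847
 -1.85975366] [ 0.46394407  0.60088262 -0.74515061  1.99263324  0.58216225  0.7715492
  1.07950013]
[ 0.29998518  0.52941879 -0.29164232  1.95204053  0.22964856  0.69177393
 -1.59599933] [ 0.60259087  0.6209496  -0.70538654  1.9345809   0.55937273  0.79066985
  1.25931377]
board 1 [np.float64(2.705777369593218), np.float64(0.0), np.float64(1.7191591695476212)] [ 1.22518608  0.40398183 -0.57496034  1.99030395 -0.22429481  0.52905862
  1.04581829] [ 1.300669    0.19394095 -0.5100409   1.9278718  -0.35790694  0.81874692
  1.17552582]
board -1 [np.float64(-2.7057773695932177), np.float64(0.0), np.float64(-1.4224334840421724)] [ 0.76806519  0.34302966 -0.00651669  2.01605563 -0.62841474  0.59885423
 -1.73812563] [ 0.82322676  0.15526684  0.03251732  1.95290112 -0.49932139  0.85281928
 -1.84001893]
tray [-0.85811576  0.56959748  0.14229362  1.88765505 -0.12007595  0.69249221
 -2.32271556] [-0.36358825  0.40556776 -0.51412167  1.72075579  0.222584    1.07360422
 -2.62709092]
tray [-1.02584217  0.48276956  0.14233377  2.05859938 -0.1156198   0.60752681
 -2.48178467] [-1.1926868   0.24246712  0.33331787  1.92263985 -0.09401614  0.99138345
 -2.49411892]
```

```bash
cat >> h.py <<'E'
def F(k=4):
    a=[]
    for _ in range(k): robot.sleep(.03); a.append(robot.sense()['wrist_force'])
    return np.mean(a,0)
def T(): return round(robot.sense()['t'],1)
def tcp(): return np.array(robot.sense()['tcp_pos'])
def pick(i,zt=.033):
    x,y,a=W[i]; o=down(a+np.pi)
    robot.goto([x,y,.14],o); robot.move_straight([x,y,zt],vel=.12)
    robot.grip(0.0,strength=70); s=robot.sense(); print('grip',i,s['opening'],s['gripper_force'],T())
def test(drag=.035):
    p=tcp(); robot.move_straight(p+[0,0,.006],vel=.04); f0=F(); 
    hit=robot.move_straight(p-[0,0,.003],vel=.012,contact_N=7); f1=F(); print('press',hit,tcp()[2]-p[2],(f1-f0).round(2))
    q=tcp(); N=[]
    for k in (1,2):
        robot.move_straight(q-[drag*k/2,0,0],vel=.03); f=F(2)-f0; N.append(f[2]); print('drag',f.round(2),'mu',np.hypot(f[0],f[1])/f[2],T())
E
python3 - <<'E'
from h import *
p=tcp(); robot.move_straight(p+[0,0,.09]); print(T())
robot.goto([W[0][0],W[0][1],.25],down(W[0][2]+np.pi)); print(T(),F())
pick(0)
test()
E
```

```text
0.8
3.8 [-0.1893255   0.49959647 -0.21746634]
grip 0 0.48981613072633834 75.0002932548523 5.9
press True -0.0006873894654717827 [ 0.14 -0.2   7.51]
drag [3.69 0.84 6.54] mu 0.5790879807093153 7.9
drag [ 4.75 -0.55  7.2 ] mu 0.6632407584641358 8.7
```

Weight 1 drags at μ ≈ 0.6–0.66, far above the glazed range, so it is the good one and goes to the board.

```bash
python3 - <<'E'
from h import *
p=tcp(); robot.move_straight([p[0],p[1],.24],vel=.2)
o=board(1)
robot.goto(ST+n*.15,o); print(T(),F())
f=robot.grab_frame('wrist'); save(f,'wr1')
robot.move_straight(ST+n*.035,vel=.12); f0=F()
hit=robot.move_straight(ST+n*.014,vel=.012,contact_N=5)
p=tcp(); print(hit,'h',(p-ST)@n,'x',(p-ST)@xd,'y',(p-ST)@yd,(F()-f0).round(2),((F()-f0)@n).round(2),T())
E
```

```text
11.7 [-0.23333794  0.05537721 -3.07953582]
True h 0.021377036256580575 x -1.9318112289179803e-05 y 0.00013816589115084248 [-0.14  0.77  8.05] 7.2 14.5
```

```bash
python3 - <<'E'
from h import *
robot.grip(.68); robot.sleep(.2)
p=tcp(); robot.move_straight(p+n*.11,vel=.15)
robot.goto([W[1][0],W[1][1],.22],down(W[1][2]+np.pi)); print(T())
f=robot.grab_frame('top'); save(f,'top2'); X=cloud(f)
cv2.imwrite('pics/c2.png',cv2.resize(f['image'][195:365,200:480,::-1],None,fx=2.8,fy=2.8,interpolation=cv2.INTER_CUBIC))
D=X-ST; a,b,c=D@xd,D@yd,D@n
m=(abs(a)<.1)&(abs(b)<.1)&(c>.035)&(c<.065); print(cv2.minAreaRect(np.stack([a[m],b[m]],1).astype(np.float32)),np.median(c[m]),m.sum())
E
```

```text
17.4
((0.002582823857665062, 0.0011028759181499481), (0.10085738450288773, 0.04684022068977356), 88.96875) 0.04921732825172889 803
```

View pics/c2.png

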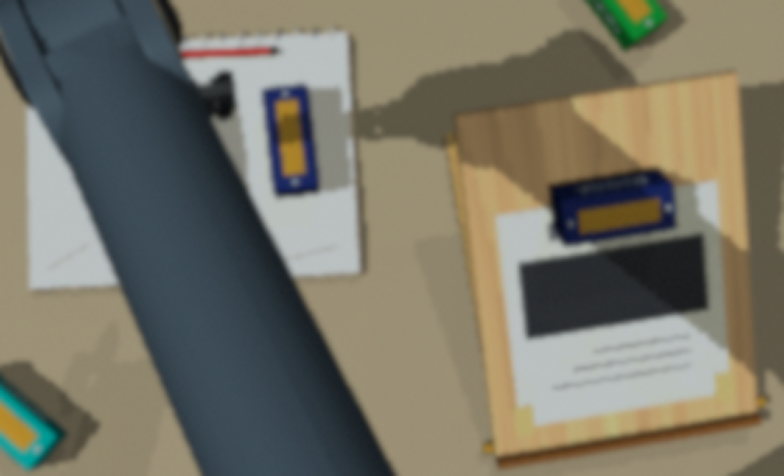

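The navy weight rests along the sheet's top edge at crop px (615,208), with top face 49 mm above the board and about 2 mm of offset. The third weight is at (292,140) and the second is hidden by the arm. Next: test the second weight.

```bash
cat >> h.py <<'E'
TC=np.array([.4087,.382])
def tray(s):
    u=np.array([np.cos(TY),np.sin(TY)]); c=TC+s*.056*u; o=down(TY+np.pi)
    p=tcp(); robot.move_straight([p[0],p[1],.2],vel=.2)
    robot.goto([c[0],c[1],.18],o); robot.move_straight([c[0],c[1],.034],vel=.12); f0=F()
    hit=robot.move_straight([c[0],c[1],.019],vel=.015,contact_N=4)
    print('tray',hit,tcp().round(4),(F()-f0).round(2),T())
    robot.grip(.68); robot.sleep(.1); robot.move_straight([c[0],c[1],.16],vel=.2); print(T())
E
python3 - <<'E'
from h import *
robot.grip(.9); pick(1); test()
E
```

```text
grip 1 0.4903701632103232 72.29702711105347 19.6
press True -0.0006156427030545239 [-0.67 -0.16  8.05]
drag [0.93 0.77 8.13] mu 0.14822207665993792 21.5
drag [1.45 0.52 7.88] mu 0.19575638494395664 22.3
```

The second weight is glazed (μ ≈ 0.15–0.2), so it goes to the tray. Then I test the third.

```bash
python3 - <<'E'
from h import *
tray(1)
x,y,a=W[2]; robot.goto([x,y,.22],down(a+np.pi)); robot.grip(.9); pick(2); test()
E
```

```text
tray True [0.4644 0.376  0.0253] [0.32 0.57 6.43] 26.9
28.2
grip 2 0.4928885019035375 72.28623747825623 32.1
press True -0.0005230570157500614 [-0.8 -0.4  8.2]
drag [ 0.08 -0.05  8.72] mu 0.01041489736537218 34.0
drag [ 2.31 -0.19  8.68] mu 0.2672684928438259 34.8
```

```bash
python3 - <<'E'
from h import *
tray(-1)
robot.goto([.5,.1,.35],down(np.pi)); print(T())
f=robot.grab_frame('scene'); save(f,'sc3'); robot_top=robot.grab_frame('top'); save(robot_top,'top3')
X=cloud(robot_top); D=X-ST; a,b,c=D@xd,D@yd,D@n
R=lambda m,p,q:cv2.minAreaRect(np.stack([p[m],q[m]],1).astype(np.float32))
m=(abs(a)<.1)&(abs(b)<.1)&(c>.035)&(c<.065); print('board',R(m,a,b),np.median(c[m]))
Dx=X[...,:2]-TC; u=np.array([np.cos(TY),np.sin(TY)]); v=np.array([-u[1],u[0]]); p,q=Dx@u,Dx@v; z=X[...,2]
for s in(1,-1):
    m=(p*s>.003)&(p*s<.13)&(abs(q)<.07)&(z>.043)&(z<.065); print(s,R(m,p,q),np.percentile(z[m],[10,50,90]))
cv2.imwrite('pics/c3.png',cv2.resize(robot_top['image'][230:370,80:480,::-1],None,fx=2,fy=2,interpolation=cv2.INTER_CUBIC))
E
```

```text
tray True [0.3531 0.3879 0.0253] [-0.18  0.25  7.28] 39.9
41.1
42.5
board ((0.002380950376391411, 0.0011169016361236572), (0.10124389082193375, 0.04658424109220505), 89.70947265625) 0.04914264175158263
1 ((0.05369626730680466, -0.0008890833705663681), (0.10196192562580109, 0.04737141728401184), 3.2312119007110596) [0.05021603 0.05372343 0.0568854 ]
-1 ((-0.05771060287952423, 2.6322901248931885e-05), (0.10111378878355026, 0.046708766371011734), 1.0689003467559814) [0.04939298 0.05380511 0.05715961]
```

View pics/c3.png

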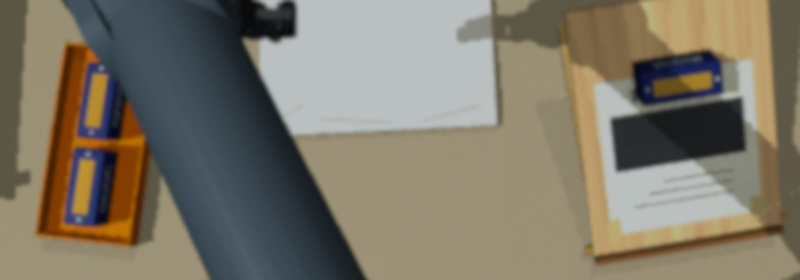

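View pics/sc3.png

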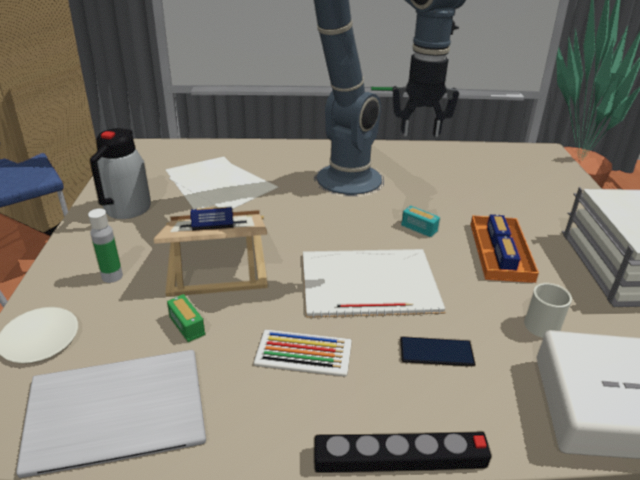

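Both views show the good weight at rest on the board (crop px (678,78), scene px (212,218)). The other two lie flat in the tray (scene px (498,228) and (507,251)) with tops at 54 mm, as they should be. Nothing else has moved, so I hand in.

```bash
python3 -c "
from plant import robot
print(robot.close_job())"
```

```text
the job is handed in; nothing more can be done
None
```

I handed the job in at about 43 s of the 72 s: the good weight (μ about 0.6–0.66) rests along the sheet's top edge, and both glazed ones (μ about 0.2–0.27, noisy readings) lie flat in the orange tray.

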